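# Unhook the slide rack and stand it in the staining dish

## Robot

A 6-joint arm with a two-finger parallel gripper is mounted at the origin on the work surface. World frame = base frame: x ahead of the robot, y to its left, z up, the work surface at z = 0. Lengths are in m, angles in rad, forces in N, time in s.
With the tool pointing down it reaches from about 0.225 to 0.875 m from the base axis. Payload 3.4 kg.
Tool frame: the origin (TCP) lies between the finger pads; the fingertips stand 11 mm ahead of it and the grasp point (between the pads) lies 8 mm behind it; z points along the fingers, y is the direction in which the jaws open and shut (so a half turn about z gives the same grasp; the last joint's range is limited). The gripper opens to 85 mm and grips with 20 to 120 N. Pads are 22 mm wide; open, the fingers measure 114 mm over their backs; the gripper's body (76 mm by 85 mm) begins 54 mm behind the grasp point. The pads swing forward as they close: fully open they stand 13 mm farther back than shut.
Start: joints at [1.02, 0.276, 1.505, -0, 1.361, -0.121], TCP at [0.24, 0.523, 0.242] pointing down, gripper open.
Joint ranges: [-2.89, 2.89], [-0.75, 2.08], [0.22, 2.7], [-1.18, 4.32], [0.11, 2.71], [-2.7, 2.7]. Speed limits (rad/s): [2.57, 2.57, 3.14, 3.14, 3.14, 3.14].

## Interface

Orientations are given as a unit quaternion [w, x, y, z].
In Python, from rig import manip gives the robot as it stands. The module is installed in compiled form; this text tells all that it offers.
- The arm moves only by the tool move_arm, never from a script. Its argument "series" is a list that holds one entry, the list of rows, each a list of 7 numbers: the shift along the world's x, y, z in m, then the turn, a rotation vector about the world's x, y, z in rad, then the finger opening in m, from 0 to 0.0854. A call has 1 to 20 rows; each row shifts and turns the commanded pose from where the row before left it; what a row does not reach is not made up. A row lasts 1/12 s, in which the tool goes at most 41.7 mm and 7.16 degrees, less where a joint would pass 70% of its speed; a pose out of reach is approached as far as the arm can. A call with a gripper value outside its range is refused whole. The fingers move at their own pace and stop on an object; "newtons" is the grip in N (left out, the last holds). Time passes only in rows, so rows that do not move let the fingers close. It gives the time, the measured TCP pose, the force and the opening at its end, in the units of the state.
- manip.get_state(): the state, without advancing time (a new reading comes with each control period).
- manip.get_image(name): name is "scene" or "top"; returns a dict with "color" (480x640x3 uint8, red, green, blue), "fx", "fy", "cx", "cy" (pixels), "R" (3x3) and "t" (3): a world point X has camera coordinates R X + t. Camera axes: x right, y down, z forward; pixel columns grow to the right and rows downward; lengths in m; the calibration is good to about 2 mm. A picture is of the moment at which its call begins. There is no depth.
- manip.sign_off(): hands the job in, once; it reports no verdict.
The state is a dict: "clock": time; "qpos": joint angles; "qd": joint speeds; "effort": joint torques, N m; "position": TCP position; "ee_rot": TCP orientation; "contact_force": force on the tool from outside, world axes, zero at the start; "moment": the same for the moment, N m; "width": finger opening in m.
Only numpy, scipy, OpenCV 4.12 (cv2) and the standard library are available. Lean on these libraries where they do the work, as an engineer would, in place of code of your own. Each camera call takes 0.05 s, during which the arm holds its last target.

## Task

Take the slide rack by its orange grip, ease it up out of the two deep blue hooks until its bar is past their tips, draw it away and stand it upright in the white dish, then let go. The hooks lean by an unknown amount and are easily bent, so feel your way and never push hard against them; set the rack down gently, keep it upright, and leave the other things where they are.

Things in the scene. Friction and masses are not known exactly. Their poses are not given: they have to be found in the camera images.
- rack: Loose wire rack of glass slides, hanging upright on the stand. Frame 56 mm (its x) by 110 mm (its y) by 78 mm high; origin at the centre of its underside, z up. Wire legs 6 mm thick at y = +-53 mm rise to a steel bar 8 mm thick, 152 mm long along y, whose centre is 125 mm above the underside. Mass 0.3 to 0.65 kg. Looks the same turned half round.
- rack_bar (a point): Centre of the bar and of the orange grip block on it: 14 mm (x) by 50 mm (y) by 16 mm (z); axes as the rack's. Take it from above, fingers closing along x; 47 mm are free from the bar's centre down to the frame.
- stand: Fixed stand with white base plate 150 mm (x) by 215 mm (y); origin at the centre of its underside, x points from the hooks' open tip side to their back, z up. Uprights at y = +-100 mm, 182 mm high, hold a blue-hooked head: two equal hooks at y = +-70 mm, each 8 mm thick; from y = -65 to +65 mm all is free above the bar. Over 18 N between rack and stand bends the hooks once the bar is off its seat (40 N while seated).
- stand_seat (a point): Centre of the seated bar, midway between the hooks, 170 mm above the table; axes as the stand's, -x is the way out above the tips. Each hook is a straight slot 12 mm wide (2 mm play each side of the bar) between 8 mm walls: the front tip (-x) ends 75 mm, the back wall (+x) 83 mm above this point along the slot. The slot's lean about this point's y is not in any pose: see stand_rod.
- stand_rod (a point): Point on the stand, 95 mm behind (+x) and 25 mm below the seat; near it a 10 mm rod along y joins the hooks and turns with them about the seat's y axis. The head is clamped at an unknown lean from vertical, up to 0.40 rad (23 deg) to +x or -x, new each time, rigid: a bar lifted straight up runs onto a wall. Feel the sideways force and move away from it, up to 32 mm over the slot.
- dish: Fixed open white plastic dish, 80 mm (x) by 134 mm (y) by 60 mm high outside, walls 4 mm, so 72 by 126 mm inside; origin at the centre of its underside, long side along its y. The rack fits with its bar along the dish's y, either way round. Over 40 N between rack and dish, or letting it fall the last bit, is too rough.
- dish_in (a point): Centre of the dish's inner floor, 4 mm above the table; axes as the dish's.
- bottle: Amber reagent bottle, loose, 48 mm across, 115 mm high; origin at the centre of its underside. Leave alone.
- petri: Stack of four culture dishes, one loose piece, 88 mm across, 60 mm high; origin at the centre of its underside. Leave alone.
- slidebox: Blue slide box, loose, 85 by 55 by 32 mm high; origin at the centre of its underside. Leave alone.
There are look-alikes about, which are no part of the job. What is shaped like the rack but pink is not meant.

How it is judged:
By the outcome, as a careful person would: the job done as asked, in the order asked, and still so for the second after the job is handed in, with the robot touching nothing.
It also fails if it takes over 72 s, if anything falls off the work surface, if the arm or the gripper's body presses on something with over 40 N, if the wrist force passes 120 N, or if a joint passes its speed limit or range.

## Working session

There is one attempt and no reset: what is moved stays moved. The work goes in short steps, Python scripts to look and compute and a tool call to move; the robot and the scene stay as the last step left them, time stands still between calls to the robot, and variables do not carry over. Pictures are saved under pics/ and viewed, and the job is handed in when it is done.

Besides the shell and the picture viewer there is one more tool, called after "Call:" as name(argument=value, ...) on one line, values as JSON. move_arm: Moves the arm, as the interface text tells. Its arguments: {"type":"object","properties":{"series":{"type":"array"},"newtons":{"type":"number"}},"required":["series"]}

```bash
mkdir -p pics; python3 - <<'E'
from rig import manip
import cv2,pickle
s=manip.get_state()
for k,v in s.items(): print(k,v)
for n in("scene","top"):
    d=manip.get_image(n); pickle.dump(d,open(f"{n}0.pkl","wb"))
    cv2.imwrite(f"pics/{n}0.png",d["color"][:,:,::-1]); print(n,d["fx"],d["fy"],d["cx"],d["cy"],d["R"],d["t"])
E
```

```text
clock 0.0
qpos [ 1.02002678e+00  2.76572585e-01  1.50615631e+00  3.30110026e-05
  1.36072817e+00 -1.21029285e-01]
qd [-1.46744984e-03  6.74066946e-04  1.18782577e-03  8.76245374e-06
 -1.50734426e-03 -4.72519868e-04]
effort [-9.12247215e-04 -4.16771793e+01 -2.45805305e+01  4.11824328e-05
  1.10262766e-02  2.07616367e-06]
position [0.23929474 0.52225723 0.24144326]
ee_rot [-3.22510874e-04  2.13223834e-01  9.77002931e-01 -8.74792229e-04]
contact_force [ 0.1111827  -0.69764362 -0.52370926]
moment [0.02341954 0.02292864 0.01668728]
width 0.08573131118189595
scene 441.9803993889767 441.9803993889767 320.74393849901986 240.18668051146471 [[ 0.07338341  0.99726426  0.00888144]
 [ 0.76028822 -0.05017779 -0.64764497]
 [-0.64542753  0.05427885 -0.76189048]] [-0.15507295 -0.34975838  1.52016703]
top 483.02198084989243 483.02198084989243 334.87155218486913 238.5236478551696 [[-0.02840327 -0.99959394 -0.00228215]
 [-0.98500788  0.0283773  -0.17015937]
 [ 0.17015503 -0.00258515 -0.98541391]] [0.11740636 0.57322861 1.03373012]
```

View pics/scene0.png

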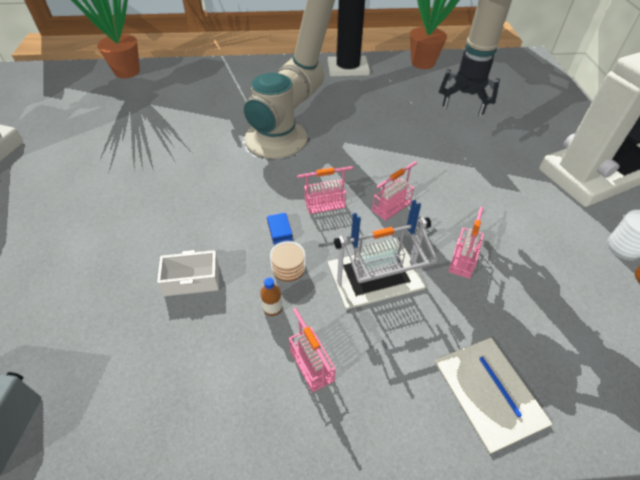

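View pics/top0.png

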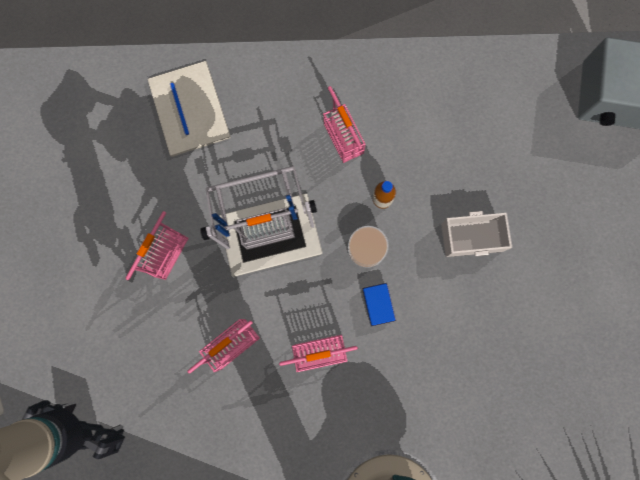

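The candidates by pixel:
- **Grey rack:** its orange grip is at scene (383,232) and top (259,220), hanging on the blue-hooked stand.
- **Pink look-alikes in scene:** (325,172), (398,175), (476,228) and (312,338).
- **Same pink ones in top:** (319,356), (220,345), (147,245) and (344,117).

I choose the grey one on the hooks and will check it in a close crop.

```bash
python3 - <<'E'
import cv2,numpy as np
a=cv2.imread("pics/scene0.png")[190:315,320:445]; b=cv2.imread("pics/top0.png")[155:285,190:330]
cv2.imwrite("pics/c_scene.png",cv2.resize(a,None,fx=4.6,fy=4.6,interpolation=cv2.INTER_CUBIC))
cv2.imwrite("pics/c_top.png",cv2.resize(b,None,fx=4.6,fy=4.6,interpolation=cv2.INTER_CUBIC))
c=cv2.imread("pics/top0.png")[200:270,430:525]
d=cv2.imread("pics/scene0.png")[240:310,145:235]
cv2.imwrite("pics/c_dish.png",np.hstack([cv2.resize(c,(400,300),interpolation=cv2.INTER_CUBIC),cv2.resize(d,(400,300),interpolation=cv2.INTER_CUBIC)]))
E
```

```text
(no output)
```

View pics/c_scene.png

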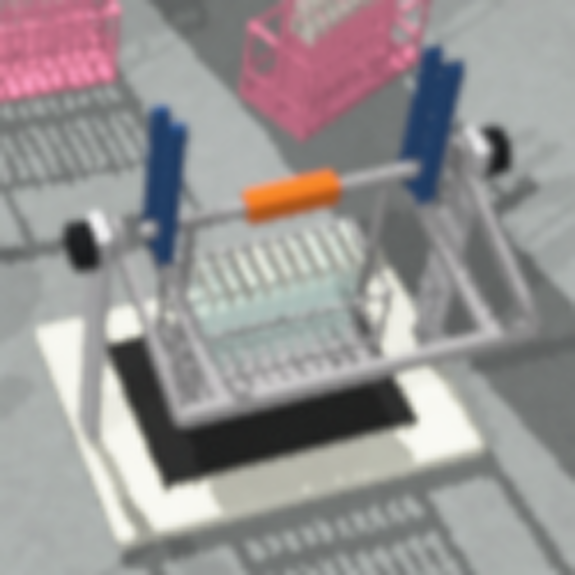

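View pics/c_top.png

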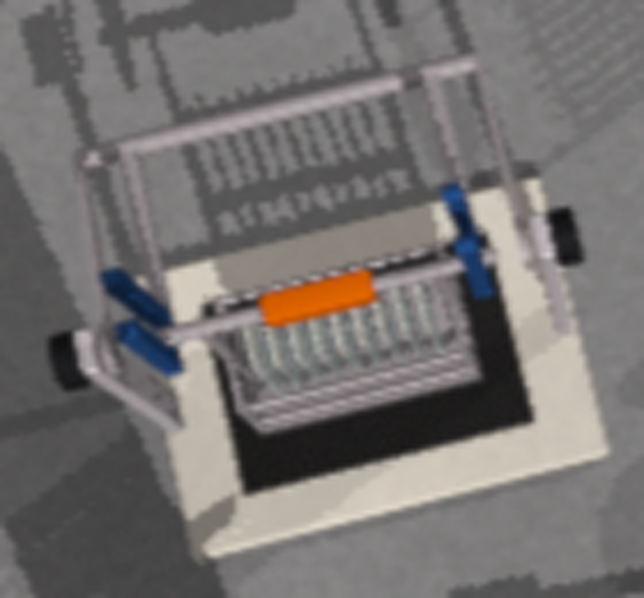

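View pics/c_dish.png

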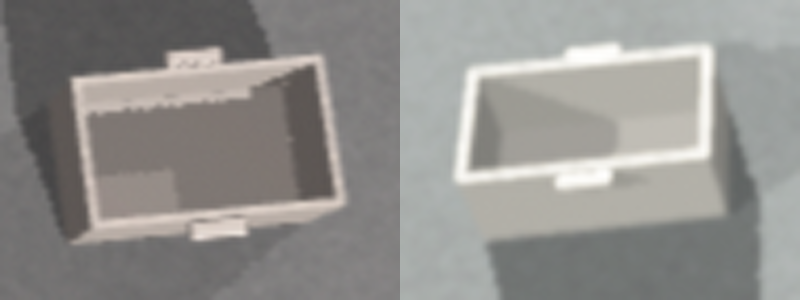

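The crops show the grey rack with its orange grip between two blue hooks, not pink. The rod is on the far (+x world) side, in the top crop from (90,155) to (475,65). Next I measure the positions.

```bash
cat > h.py <<'E'
import numpy as np,pickle,cv2
C={n:pickle.load(open(f"{n}0.pkl","rb")) for n in("scene","top")}
def ray(n,p):
    d=C[n]; v=np.array([(p[0]-d["cx"])/d["fx"],(p[1]-d["cy"])/d["fy"],1.]); R=np.array(d["R"]);t=np.array(d["t"])
    v=R.T@v; return -R.T@t, v/np.linalg.norm(v)
def onz(n,p,z):
    o,v=ray(n,p); return o+v*(z-o[2])/v[2]
def tri(ps,pt):
    A=np.zeros((3,3));b=np.zeros(3);L=[]
    for n,p in(("scene",ps),("top",pt)):
        o,v=ray(n,p);M=np.eye(3)-np.outer(v,v);A+=M;b+=M@o;L.append((o,M))
    X=np.linalg.solve(A,b); return X,[round(float(np.linalg.norm(M@(X-o)))*1e3,1) for o,M in L]
def line(s,t):
    # line seen as two pixel points in each view -> point, dir (plane intersection)
    N=[];D=[]
    for n,q in(("scene",s),("top",t)):
        o,a=ray(n,q[0]);_,b=ray(n,q[1]);m=np.cross(a,b);m/=np.linalg.norm(m);N.append(m);D.append(m@o)
    d=np.cross(*N);d/=np.linalg.norm(d)
    return np.array(N),np.array(D),d
def proj(n,X):
    d=C[n];c=np.array(d["R"])@X+np.array(d["t"]);return d["fx"]*c[0]/c[2]+d["cx"],d["fy"]*c[1]/c[2]+d["cy"]
def orange(n,box):
    im=C[n]["color"].astype(int);x0,y0,x1,y1=box
    m=(im[...,0]>170)&(im[...,1]<150)&(im[...,2]<80);k=np.zeros_like(m);k[y0:y1,x0:x1]=m[y0:y1,x0:x1]
    return k
E
python3 - <<'E'
from h import *
cs={}
for n,b in(("scene",(365,220,400,245)),("top",(240,205,280,235))):
    k=orange(n,b);ys,xs=np.nonzero(k);r=cv2.minAreaRect(np.c_[xs,ys].astype(np.float32));print(n,len(xs),xs.mean(),ys.mean(),r);cs[n]=(xs.mean(),ys.mean())
X,e=tri(cs["scene"],cs["top"]);print("grip",X,e)
s=lambda x,y:(320+x/4.6,190+y/4.6); t=lambda x,y:(190+x/4.6,155+y/4.6)
def rep(nm,S,T,pm=None):
    N,D,d=line(S,T)
    # point on line in vertical plane closest to grip
    P=np.linalg.solve(np.vstack([N,d]),np.append(D,d@X)); d=d*np.sign(d[1]);print(nm,"pt",P.round(4),"dir",d.round(3),"yaw",np.degrees(np.arctan2(-d[0],d[1])).round(2)); return P,d
rep("bar",[s(205,217),s(415,167)],[t(170,333),t(455,270)])
P,d=rep("rod",[s(190,411),s(480,335)],[t(150,143),t(400,85)])
# stand base corners top view z~?
im=C["top"]["color"]
for z in(0.0,0.012): print(z,[onz("top",t(*p),z).round(4)[:2] for p in((210,553),(605,455))])
E
```

```text
scene 101 383.16831683168317 231.66336633663366 ((383.11767578125, 231.47064208984375), (5.335783958435059, 19.887920379638672), 75.96376037597656)
top 170 258.61764705882354 219.62941176470588 ((258.75103759765625, 219.56639099121094), (7.021306991577148, 24.477951049804688), 75.0685806274414)
grip [0.59787005 0.2532161  0.17235823] [0.7, 0.7]
bar pt [0.5973 0.2533 0.1675] dir [-0.202  0.979  0.037] yaw 11.65
rod pt [0.689  0.2742 0.1461] dir [-0.216  0.976  0.028] yaw 12.49
0.0 [array([0.5053, 0.333 ]), array([0.5493, 0.133 ])]
0.012 [array([0.504 , 0.3306]), array([0.5476, 0.1327])]
```

```bash
python3 - <<'E'
from h import *
yaw=np.radians(12);ex=np.array([np.cos(yaw),np.sin(yaw),0]);ey=np.array([-np.sin(yaw),np.cos(yaw),0]);ez=np.array([0,0,1.])
S=np.array([.597,.2533,.170])
print("cams",ray("top",(0,0))[0],ray("scene",(0,0))[0])
for L in(-.4,-.2,0,.2,.4):
    ax=ez*np.cos(L)+ex*np.sin(L);lx=ex*np.cos(L)-ez*np.sin(L)
    print("lean",L)
    for y in(-.07,.07):
        for nm,h,o in(("front",.075,-.010),("back",.083,.010)):
            X=S+ey*y+ax*h+lx*o
            B=S+ey*y+ax*0+lx*o
            f=lambda n,P:tuple(np.round((np.array(proj(n,P))-((320,190)if n=="scene" else(190,155)))*4.6).astype(int).tolist())
            print(y,nm,"scene tip/base",f("scene",X),f("scene",B),"top",f("top",X),f("top",B))
    R=S+.095*lx-.025*ax; print("rod",f("scene",R),f("top",R))
E
```

```text
cams [0.39207504 0.10376435 1.1164602 ] [1.25845461 0.05458569 0.93305881]
lean -0.4
-0.07 front scene tip/base (139, 76) (150, 214) top (478, 317) (477, 285)
-0.07 back scene tip/base (152, 76) (163, 231) top (466, 273) (466, 241)
0.07 front scene tip/base (407, 22) (409, 158) top (139, 398) (163, 359)
0.07 back scene tip/base (425, 20) (426, 173) top (122, 354) (151, 315)
rod (368, 324) (263, 82)
lean -0.2
-0.07 front scene tip/base (149, 87) (150, 211) top (469, 282) (477, 285)
-0.07 back scene tip/base (163, 95) (163, 234) top (457, 232) (466, 241)
0.07 front scene tip/base (421, 31) (409, 154) top (128, 362) (162, 360)
0.07 back scene tip/base (440, 38) (426, 177) top (112, 313) (151, 315)
rod (363, 351) (270, 93)
lean 0
-0.07 front scene tip/base (160, 103) (150, 208) top (460, 245) (476, 285)
-0.07 back scene tip/base (175, 121) (163, 237) top (448, 193) (466, 241)
0.07 front scene tip/base (434, 46) (409, 152) top (119, 326) (161, 360)
0.07 back scene tip/base (454, 63) (425, 180) top (104, 274) (152, 316)
rod (355, 370) (279, 112)
lean 0.2
-0.07 front scene tip/base (171, 125) (150, 205) top (452, 209) (476, 284)
-0.07 back scene tip/base (187, 151) (163, 240) top (440, 157) (467, 243)
0.07 front scene tip/base (447, 67) (410, 149) top (111, 289) (160, 358)
0.07 back scene tip/base (468, 92) (424, 182) top (99, 237) (154, 317)
rod (344, 382) (289, 138)
lean 0.4
-0.07 front scene tip/base (181, 151) (151, 204) top (445, 176) (475, 281)
-0.07 back scene tip/base (197, 185) (162, 241) top (433, 127) (468, 245)
0.07 front scene tip/base (460, 92) (411, 147) top (106, 256) (159, 356)
0.07 back scene tip/base (479, 125) (423, 184) top (96, 205) (155, 319)
rod (331, 385) (300, 169)
```

```bash
python3 - <<'E'
from h import *
t=lambda x,y:(430+x*95/400,200+y*70/300); s=lambda x,y:(145+x*90/400,240+y*70/300)
T=[t(72,78),t(325,55),t(346,205),t(93,228)]  # far-left(+y), far-right, near-right, near-left
# scene: right=+y, down=+x: far(+x) = bottom
Sc=[s(716,158),s(458,184),s(470,66),s(714,44)]
P=[]
for a,b in zip(Sc,T):
    X,e=tri(a,b);print(X.round(4),e,onz("top",b,.06).round(4),onz("scene",a,.06).round(4))
    P.append((onz("top",b,.06)+onz("scene",a,.06))[:2]/2)
for z in(onz,):
  for n,Q in(("top",T),("scene",Sc)):
    Q=np.array([onz(n,q,.06)[:2] for q in Q]).astype(np.float32);print(n,Q.mean(0),cv2.minAreaRect(Q*1000))
    for i,j in((0,1),(3,2)):
        v=Q[i]-Q[j];print("yaw of y axis",np.degrees(np.arctan2(-v[0],v[1])))
# inner floor/other objects
for nm,p,z in(("petri",(368,246),.06),("bottle",(387,186),.115),("pink",(319,356),.133)):print(nm,onz("top",p,z).round(3))
E
```

```text
[ 0.6276 -0.0309  0.1123] [108.7, 108.7] [ 0.6133 -0.151   0.06  ] [0.6328 0.0729 0.06  ]
[ 0.6289 -0.1609  0.1072] [104.2, 104.2] [ 0.6217 -0.2862  0.06  ] [ 0.6412 -0.0665  0.06  ]
[ 0.5539 -0.1572  0.1198] [106.6, 106.6] [ 0.5423 -0.2902  0.06  ] [ 0.5573 -0.0625  0.06  ]
[ 0.553  -0.0304  0.1229] [111.8, 111.8] [ 0.5342 -0.1566  0.06  ] [0.5499 0.076  0.06  ]
top [ 0.57789993 -0.22099444] ((577.8713989257812, -221.05392456054688), (79.47442626953125, 135.45645141601562), 3.5450801849365234)
yaw of y axis 3.5450678
yaw of y axis 3.4898696
scene [0.5952909  0.00495173] ((595.5402221679688, 4.740089416503906), (83.54248046875, 147.2712860107422), 3.083305835723877)
yaw of y axis 3.4733589
yaw of y axis 3.0833154
petri [0.556 0.028 0.06 ]
bottle [ 0.676 -0.014  0.115]
pink [0.326 0.139 0.133]
```

```bash
python3 - <<'E'
from h import *
s=lambda x,y:(145+(x-400)*90/400,240+y*70/300)
Q=np.array([onz("scene",s(*q),.06)[:2] for q in((716,158),(458,184),(470,66),(714,44))]).astype(np.float32)
print(Q,Q.mean(0),cv2.minAreaRect(Q*1000))
for i,j in((0,1),(3,2)):
    v=Q[i]-Q[j];print(np.degrees(np.arctan2(-v[0],v[1])))
from rig import manip
from scipy.spatial.transform import Rotation as Ro
st=manip.get_state();q=st["ee_rot"];R=Ro.from_quat([q[1],q[2],q[3],q[0]]);M=R.as_matrix();print(M.round(4),np.degrees(np.arctan2(M[1,1],M[0,1])))
print("shift",np.array([.5975,.253,.30])-st["position"])
E
```

```text
[[ 0.61818105 -0.14399572]
 [ 0.6268003  -0.28045273]
 [ 0.54237366 -0.28742194]
 [ 0.53476226 -0.15168521]] [ 0.58052933 -0.21588889] ((580.2774047851562, -215.7088623046875), (84.69804382324219, 138.3621368408203), 3.614267349243164)
3.6142623
3.2094812
[[-9.090e-01  4.167e-01 -8.000e-04]
 [ 4.167e-01  9.090e-01 -1.400e-03]
 [ 2.000e-04 -1.600e-03 -1.000e+00]] 65.37262625284303
shift [ 0.35811066 -0.26932447  0.05848124]
```

Call:
move_arm(series=[[[0,0,0.02,0,0,0,0.06],[0.0256,-0.0192,0.0028,0,0,-0.0666,0.06],[0.0256,-0.0192,0.0028,0,0,-0.0666,0.06],[0.0256,-0.0192,0.0028,0,0,-0.0666,0.06],[0.0256,-0.0192,0.0028,0,0,-0.0666,0.06],[0.0256,-0.0192,0.0028,0,0,-0.0666,0.06],[0.0256,-0.0192,0.0028,0,0,-0.0666,0.06],[0.0256,-0.0192,0.0028,0,0,-0.0666,0.06],[0.0256,-0.0192,0.0028,0,0,-0.0666,0.06],[0.0256,-0.0192,0.0028,0,0,-0.0666,0.06],[0.0256,-0.0192,0.0028,0,0,-0.0666,0.06],[0.0256,-0.0192,0.0028,0,0,-0.0666,0.06],[0.0256,-0.0192,0.0028,0,0,-0.0666,0.06],[0.0256,-0.0192,0.0028,0,0,-0.0666,0.06],[0.0256,-0.0192,0.0028,0,0,-0.0666,0.06],[0,0,0,0,0,0,0.06],[0,0,0,0,0,0,0.06]]])

```text
clock: 1.52
position: [0.5991, 0.2526, 0.3004]
ee_rot: [-0.0, 0.631, 0.776, -0.001]
contact_force: [0.0, 0.7, 0.4]
width: 0.0601
```

Call:
move_arm(series=[[[-0.0005,0,-0.02,0,0,0,0.06],[-0.0005,0,-0.02,0,0,0,0.06],[0,0,-0.02,0,0,0,0.06],[0,0,-0.02,0,0,0,0.06],[0,0,-0.02,0,0,0,0.06],[0,0,0,0,0,0,0.05],[0,0,0,0,0,0,0.05]]])

```text
clock: 2.1
position: [0.5953, 0.2546, 0.2006]
ee_rot: [-0.001, 0.629, 0.777, -0.001]
contact_force: [-0.0, -1.0, 1.2]
width: 0.0499
```

```bash
python3 - <<'E'
from rig import manip
import cv2,numpy as np
o=[]
for n,(x,y) in(("scene",(320,180)),("top",(180,150))):
    c=manip.get_image(n)["color"][y:y+120,x:x+130,::-1]; o.append(cv2.resize(c,(400,369),interpolation=cv2.INTER_CUBIC))
cv2.imwrite("pics/desc.png",np.hstack(o)); print(manip.get_state()["contact_force"])
E
```

```text
[-0.07210586  0.38196612  0.45837477]
```

View pics/desc.png

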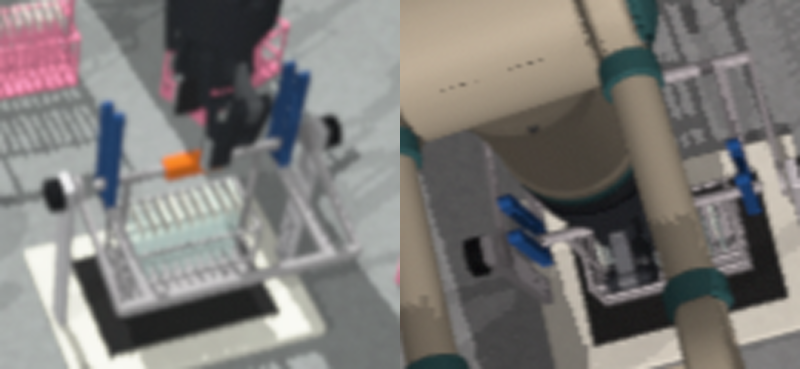

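```bash
python3 - <<'E'
from h import *
from rig import manip
s=manip.get_state();print(s["position"],s["ee_rot"],s["qpos"])
p=np.array(s["position"]);ex=np.array([.978,.208,0])
for n,o in(("scene",(320,180)),("top",(180,150))):
  for nm,X in(("nearfinger tip",p+ex*.03-[0,0,.011]),("farfinger",p-ex*.03-[0,0,.011]),("grip",np.array([.597,.2533,.17]))):
    print(n,nm,(np.array(proj(n,X))-o)*3.08)
E
```

```text
[0.59722531 0.25472782 0.20292735] [4.87377568e-04 6.29267784e-01 7.77187865e-01 9.17150087e-04] [2.95944031e-01 4.08216754e-01 1.40147938e+00 2.25857208e-04
 1.32983093e+00 8.63163413e-02]
scene nearfinger tip [213.83415634 170.45187096]
scene farfinger [183.78895392 112.34120607]
scene grip [193.11831192 160.42721625]
top nearfinger tip [223.94059515 164.35327041]
top farfinger [243.63041986 254.06858179]
top grip [241.44234729 216.41377108]
```

```bash
python3 - <<'E'
from rig import manip
from h import *
import h
o=[]
p=np.array([.5972,.2547,.2015]);ex=np.array([.978,.208,0])
for n,(x,y) in(("scene",(365,195)),("top",(225,190))):
    d=manip.get_image(n);pickle.dump(d,open(n+"1.pkl","wb"));c=cv2.resize(d["color"][y:y+60,x:x+60,::-1],(400,400),interpolation=cv2.INTER_NEAREST)
    for X,col in((p+ex*.03-[0,0,.011],(0,0,255)),(p-ex*.03-[0,0,.011],(0,255,0)),(np.array([.597,.2533,.17]),(255,0,255))):
        u=((np.array(proj(n,X))-(x,y)+.5)*400/60).astype(int);cv2.circle(c,tuple(u.tolist()),4,col,-1)
    o.append(c)
cv2.imwrite("pics/desc2.png",np.hstack(o))
E
```

```text
(no output)
```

View pics/desc2.png

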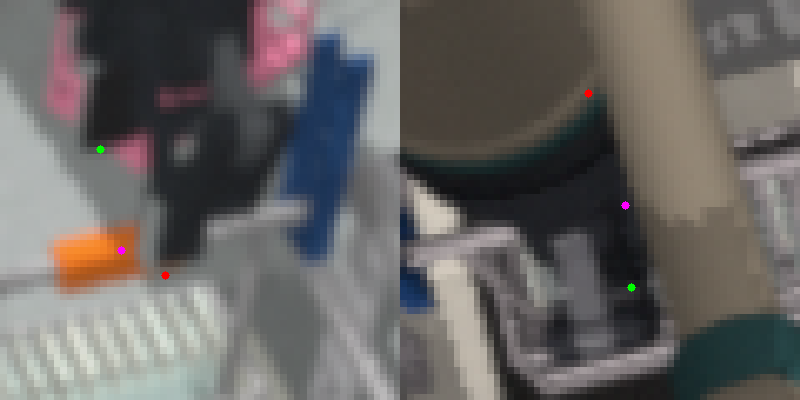

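The near finger tip is at crop px (180,265), about 3 mm to +y of the grip's middle, which is harmless. I'll nudge it, go down and close softly.

Call:
move_arm(series=[[[0.0002,-0.001,-0.013,0,0,0,0.05],[0.0002,-0.001,-0.013,0,0,0,0.05],[0,0,-0.012,0,0,0,0.05],[0,0,0,0,0,0,0.05],[0,0,0,0,0,0,0.03],[0,0,0,0,0,0,0.022]]], newtons=20)

```text
clock: 2.8
position: [0.5982, 0.2522, 0.1649]
ee_rot: [0.001, 0.63, 0.777, 0.001]
contact_force: [-0.5, 0.3, 0.7]
width: 0.0267
```

```bash
python3 - <<'E'
from rig import manip
s=manip.get_state();print(s["position"],s["contact_force"],s["width"],s["clock"])
import cv2,numpy as np
o=[]
for n,(x,y) in(("scene",(355,195)),("top",(225,190))):
    o.append(cv2.resize(manip.get_image(n)["color"][y:y+60,x:x+60,::-1],(400,400),interpolation=cv2.INTER_NEAREST))
cv2.imwrite("pics/desc3.png",np.hstack(o))
E
```

```text
[0.59820641 0.25218703 0.16493743] [-0.53763211  0.25738469  0.66922135] 0.02669643795364013 2.8
```

View pics/desc3.png

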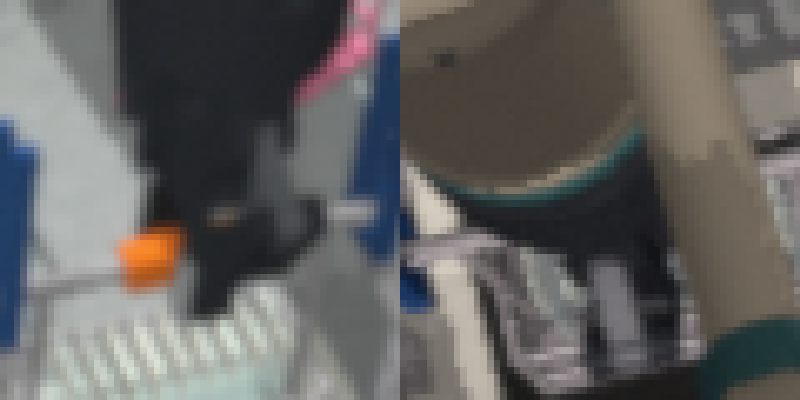

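Call:
move_arm(series=[[[0.0005,-0.0025,-0.001,0,0,0,0.018],[0,0,0,0,0,0,0.016],[0,0,0,0,0,0,0.01],[0,0,0,0,0,0,0.005],[0,0,0,0,0,0,0.005]]], newtons=20)

```text
clock: 3.32
position: [0.5991, 0.2494, 0.1635]
ee_rot: [0.001, 0.63, 0.777, 0.001]
contact_force: [1.5, -0.3, 4.1]
width: 0.0136
```

Call:
move_arm(series=[[[0,0,0,0,0,0,0.003],[0,0,0,0,0,0,0.003],[0,0,0,0,0,0,0.003]]], newtons=70)

```text
clock: 3.57
position: [0.5991, 0.2494, 0.1636]
ee_rot: [0.001, 0.63, 0.777, 0.001]
contact_force: [3.2, -0.3, 5.6]
width: 0.013
```

```bash
python3 - <<'E'
from rig import manip
s=manip.get_state();print(s["position"],s["contact_force"],s["moment"],s["width"],s["clock"])
E
```

```text
[0.59909665 0.24943567 0.16355152] [ 3.21994572 -0.27681507  5.63253294] [-0.06608734 -0.51885248 -0.26209695] 0.013031673170314471 3.5667
```

Call:
move_arm(series=[[[0.0005,0,0.0015,0,0,0,0.003],[0,0,0.0015,0,0,0,0.003],[0,0,0.0015,0,0,0,0.003],[0,0,0,0,0,0,0.003]]])

```text
clock: 3.9
position: [0.5981, 0.2496, 0.1652]
ee_rot: [-0.001, 0.629, 0.777, -0.001]
contact_force: [4.1, 0.7, -8.3]
width: 0.0129
```

Call:
move_arm(series=[[[0.001,0,0,0,0,0,0.003],[0.001,0,0,0,0,0,0.003],[0,0,0,0,0,0,0.003]]])

```text
clock: 4.15
position: [0.5989, 0.2491, 0.1661]
ee_rot: [-0.001, 0.63, 0.777, -0.002]
contact_force: [-0.3, 0.2, -5.8]
width: 0.0127
```

```bash
python3 - <<'E'
from rig import manip
s=manip.get_state();print(s["position"],s["contact_force"],s["moment"],s["width"],s["clock"])
E
```

```text
[0.5988894  0.24910041 0.16607252] [-0.31076265  0.17232328 -5.78424403] [ 0.07024765 -0.08826035  0.03652555] 0.012684127416632326 4.15
```

Call:
move_arm(series=[[[0,0,0.003,0,0,0,0.003],[0,0,0.003,0,0,0,0.003],[0,0,0.003,0,0,0,0.003],[0,0,0,0,0,0,0.003]]])

```text
clock: 4.48
position: [0.6005, 0.2495, 0.1772]
ee_rot: [0.0, 0.63, 0.777, 0.0]
contact_force: [-0.2, 0.1, -5.6]
width: 0.0122
```

Call:
move_arm(series=[[[0,0,0.003,0,0,0,0.003],[0,0,0.003,0,0,0,0.003],[0,0,0.003,0,0,0,0.003],[0,0,0.003,0,0,0,0.003],[0,0,0,0,0,0,0.003]]])

```text
clock: 4.9
position: [0.6008, 0.2496, 0.189]
ee_rot: [0.0, 0.63, 0.777, 0.001]
contact_force: [-0.5, -0.3, -4.9]
width: 0.0126
```

Call:
move_arm(series=[[[0,0,0.003,0,0,0,0.003],[0,0,0.003,0,0,0,0.003],[0,0,0.003,0,0,0,0.003],[0,0,0.003,0,0,0,0.003],[0,0,0,0,0,0,0.003]]])

```text
clock: 5.32
position: [0.6009, 0.2495, 0.2009]
ee_rot: [0.0, 0.63, 0.777, 0.001]
contact_force: [0.8, -0.1, -5.4]
width: 0.0133
```

Call:
move_arm(series=[[[0,0,0.003,0,0,0,0.003],[0,0,0.003,0,0,0,0.003],[0,0,0.003,0,0,0,0.003],[0,0,0,0,0,0,0.003]]])

```text
clock: 5.65
position: [0.6008, 0.2495, 0.2099]
ee_rot: [0.0, 0.63, 0.777, 0.001]
contact_force: [-0.2, 0.4, -5.5]
width: 0.0125
```

Call:
move_arm(series=[[[0,0,0.003,0,0,0,0.003],[0,0,0.003,0,0,0,0.003],[0,0,0.003,0,0,0,0.003],[0,0,0,0,0,0,0.003]]])

```text
clock: 5.98
position: [0.6007, 0.2495, 0.2189]
ee_rot: [0.0, 0.63, 0.777, 0.0]
contact_force: [-0.1, -0.8, -4.3]
width: 0.0126
```

```bash
python3 - <<'E'
from rig import manip
s=manip.get_state();print(s["position"],s["contact_force"],s["moment"],s["width"],s["clock"])
import cv2,numpy as np
o=[]
for n,(x,y) in(("scene",(330,170)),("top",(190,160))):
    o.append(cv2.resize(manip.get_image(n)["color"][y:y+120,x:x+120,::-1],(400,400),interpolation=cv2.INTER_CUBIC))
cv2.imwrite("pics/lift1.png",np.hstack(o))
E
```

```text
[0.60065829 0.24948909 0.21888319] [-0.08798598 -0.83395158 -4.32155929] [-0.03395602  0.07423101  0.01469162] 0.012616598736216034 5.9833
```

View pics/lift1.png

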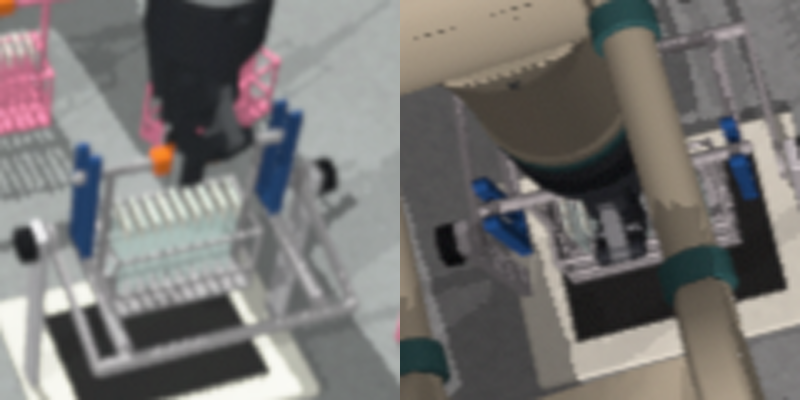

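The rack hangs upright, with the bar ends in both slots at crop (80,178) and (270,135) and no side load. I'll continue up past the tips.

Call:
move_arm(series=[[[0,0,0.003,0,0,0,0.003],[0,0,0.003,0,0,0,0.003],[0,0,0.003,0,0,0,0.003],[0,0,0.003,0,0,0,0.003],[0,0,0,0,0,0,0.003]]])

```text
clock: 6.5
position: [0.6005, 0.2495, 0.2309]
ee_rot: [0.0, 0.63, 0.777, 0.0]
contact_force: [-1.1, -1.0, -4.7]
width: 0.0129
```

Call:
move_arm(series=[[[0,0,0.003,0,0,0,0.003],[0,0,0.003,0,0,0,0.003],[0,0,0.003,0,0,0,0.003],[0,0,0.003,0,0,0,0.003],[0,0,0,0,0,0,0.003]]])

```text
clock: 6.92
position: [0.6004, 0.2494, 0.2428]
ee_rot: [0.0, 0.63, 0.777, 0.0]
contact_force: [-0.6, -0.8, -5.4]
width: 0.0127
```

Call:
move_arm(series=[[[0,0,0.004,0,0,0,0.003],[0,0,0.004,0,0,0,0.003],[0,0,0.004,0,0,0,0.003],[0,0,0.004,0,0,0,0.003],[0,0,0,0,0,0,0.003]]])

```text
clock: 7.33
position: [0.6011, 0.2496, 0.2595]
ee_rot: [0.001, 0.63, 0.777, 0.001]
contact_force: [0.0, 0.2, -4.5]
width: 0.0125
```

```bash
python3 - <<'E'
from rig import manip
s=manip.get_state();print(s["position"],s["contact_force"],s["moment"],s["width"],s["clock"])
import cv2,numpy as np
o=[]
for n,(x,y) in(("scene",(330,150)),("top",(190,160))):
    o.append(cv2.resize(manip.get_image(n)["color"][y:y+120,x:x+120,::-1],(400,400),interpolation=cv2.INTER_CUBIC))
cv2.imwrite("pics/lift2.png",np.hstack(o))
E
```

```text
[0.60112253 0.24964058 0.25945212] [ 0.02115318  0.17572737 -4.52724465] [ 0.01148304 -0.0588849   0.03999289] 0.012486222376497828 7.3333
```

View pics/lift2.png

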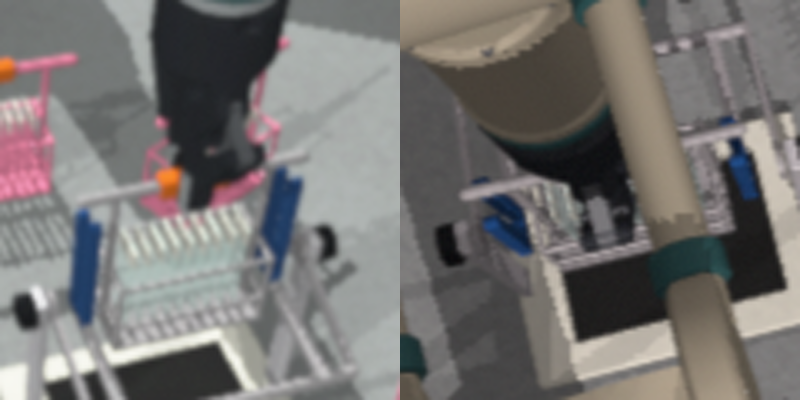

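The bar is clear above both tips, at crop (80,195) and (300,155), against the tips at (90,212) and (285,170). I'll draw it out along stand -x.

Call:
move_arm(series=[[[-0.004,-0.0009,0.001,0,0,0,0.003],[-0.006,-0.0013,0.001,0,0,0,0.003],[-0.008,-0.0017,0,0,0,0,0.003],[-0.01,-0.0021,0,0,0,0,0.003],[-0.012,-0.0025,0,0,0,0,0.003],[-0.014,-0.003,0,0,0,0,0.003],[-0.014,-0.003,0.002,0,0,0,0.003],[-0.014,-0.003,0.005,0,0,0,0.003],[-0.01,-0.002,0.01,0,0,0,0.003],[0,0,0.01,0,0,0,0.003],[0,0,0,0,0,0,0.003]]])

```text
clock: 8.35
position: [0.5097, 0.2305, 0.2908]
ee_rot: [0.002, 0.63, 0.777, 0.003]
contact_force: [1.3, 1.1, -4.0]
width: 0.0125
```

```bash
python3 - <<'E'
from rig import manip
s=manip.get_state();print(s["position"],s["contact_force"],s["moment"],s["width"],s["clock"])
import cv2,numpy as np
for n in("scene","top"):cv2.imwrite(f"pics/{n}_out.png",manip.get_image(n)["color"][:,:,::-1])
E
```

```text
[0.50970999 0.2304543  0.2907784 ] [ 1.34218584  1.12005211 -3.98303249] [ 0.0469008  -0.12858146 -0.01849258] 0.012458172221011553 8.35
```

View pics/scene_out.png

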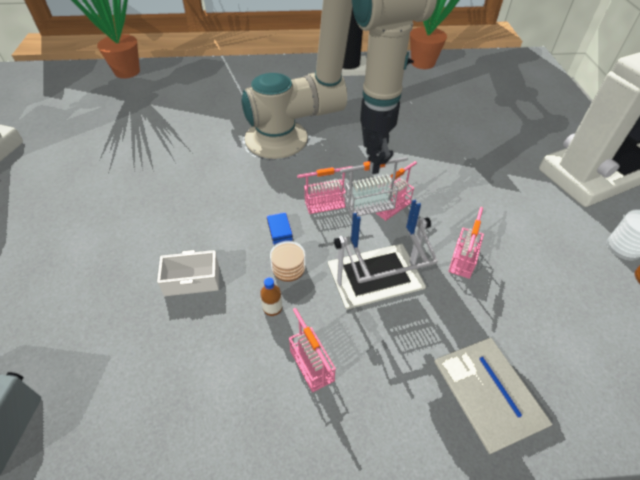

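Out and upright: the grip is at scene (372,166) and the hooks are empty. Next is the traverse to the dish.

Call:
move_arm(series=[[[0.001,-0.006,0,0,0,-0.005,0.003],[0.002,-0.012,0,0,0,-0.01,0.003],[0.003,-0.018,0,0,0,-0.01,0.003],[0.004,-0.024,0,0,0,-0.01,0.003],[0.004,-0.024,0,0,0,-0.01,0.003],[0.004,-0.024,0,0,0,-0.01,0.003],[0.004,-0.024,0,0,0,-0.01,0.003],[0.004,-0.024,0,0,0,-0.01,0.003],[0.004,-0.024,0,0,0,-0.01,0.003],[0.004,-0.024,0,0,0,-0.01,0.003],[0.004,-0.024,0,0,0,-0.01,0.003],[0.004,-0.024,0,0,0,-0.01,0.003],[0.004,-0.024,0,0,0,-0.01,0.003],[0.004,-0.024,0,0,0,-0.01,0.003],[0.004,-0.024,0,0,0,-0.005,0.003],[0.004,-0.024,0,0,0,-0.005,0.003],[0.004,-0.024,0,0,0,0,0.003],[0.003,-0.02,0,0,0,0,0.003],[0.002,-0.014,0,0,0,0,0.003],[0.001,-0.008,0,0,0,0,0.003]]])

```text
clock: 10.12
position: [0.5763, -0.1871, 0.286]
ee_rot: [-0.0, 0.685, 0.728, -0.001]
contact_force: [0.3, -0.1, -5.0]
width: 0.0129
```

```bash
python3 - <<'E'
from h import *
# dish rim refined: bright white rim mask in both start views
for n,b in(("top",(438,205,518,265)),("scene",(152,243,225,300))):
    im=C[n]["color"];x0,y0,x1,y1=b
    c=cv2.resize(im[y0:y1,x0:x1,::-1],None,fx=10,fy=10,interpolation=cv2.INTER_CUBIC);cv2.imwrite(f"pics/dish_{n}.png",c)
from rig import manip
s=manip.get_state();print(s["position"],s["ee_rot"],s["contact_force"])
E
```

```text
[ 0.57625525 -0.18708492  0.28603524] [-2.62572959e-04  6.85239413e-01  7.28317473e-01 -7.32699133e-04] [ 0.27392472 -0.14659592 -4.95165436]
```

View pics/dish_top.png

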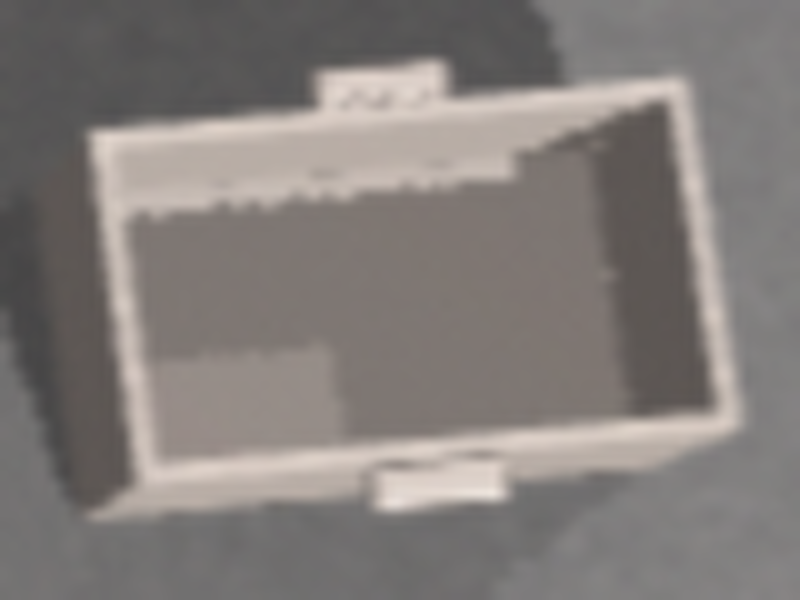

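View pics/dish_scene.png

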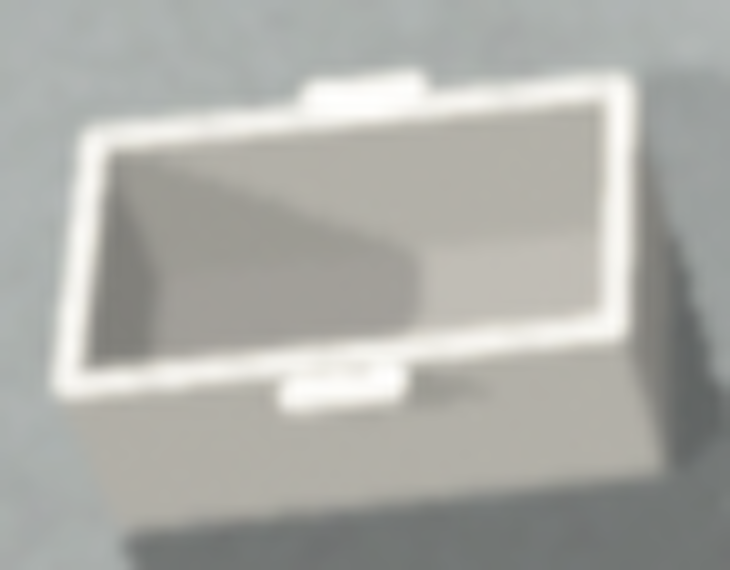

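```bash
python3 - <<'E'
from h import *
T=[(438+x/10-.5,205+y/10-.5) for x,y in((88,133),(688,80),(742,425),(140,488))]
S=[(152+x/10-.5,243+y/10-.5) for x,y in((630,340),(55,395),(85,128),(636,74))]
for n,Q in(("top",T),("scene",S)):
    P=np.array([onz(n,q,.06)[:2] for q in Q]);print(n,P.mean(0).round(4),cv2.minAreaRect((P*1000).astype(np.float32)),[np.degrees(np.arctan2(-(P[i]-P[j])[0],(P[i]-P[j])[1])).round(2) for i,j in((0,1),(3,2))])
print(np.mean([tri(a,b)[0] for a,b in zip(S,T)],0))
from rig import manip
o=[]
for n in("scene","top"):
    d=manip.get_image(n);pickle.dump(d,open(n+"2.pkl","wb"))
    c=d["color"][:,:,::-1]; c=c[150:320,130:300] if n=="scene" else c[150:320,390:560]
    o.append(cv2.resize(c,(400,400),interpolation=cv2.INTER_CUBIC))
cv2.imwrite("pics/over.png",np.hstack(o))
E
```

```text
top [ 0.5788 -0.2195] ((579.2386474609375, -219.72816467285156), (80.52536010742188, 135.2421417236328), 4.307425498962402) [np.float64(3.49), np.float64(4.36)]
scene [ 0.579  -0.2185] ((579.37646484375, -218.63694763183594), (83.52928161621094, 136.4943389892578), 3.5560190677642822) [np.float64(2.98), np.float64(3.56)]
[ 0.5788477  -0.2190037   0.05980221]
```

View pics/over.png

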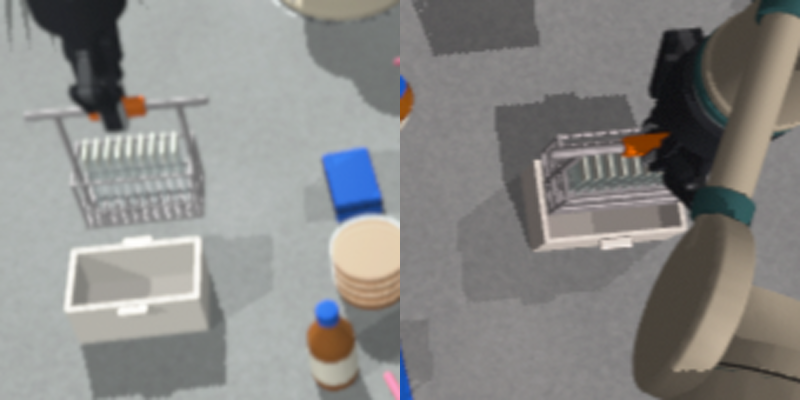

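```bash
python3 - <<'E'
from h import *
f=170/400
a=(130+27*f-.5,150+115*f-.5);b=(130+208*f-.5,150+101*f-.5)
for z in(.290,.293):
    A=onz("scene",a,z);B=onz("scene",b,z);print((A+B)/2,np.linalg.norm(A-B),np.degrees(np.arctan2(-(B-A)[0],(B-A)[1])))
im=pickle.load(open("scene2.pkl","rb"))["color"].astype(int)
m=(im[...,0]>170)&(im[...,1]<150)&(im[...,2]<80);m[:, :165]=0;m[:,200:]=0;m[:185]=0;m[205:]=0
ys,xs=np.nonzero(m);print(xs.min(),xs.max(),ys.mean())
c=cv2.resize(pickle.load(open("scene2.pkl","rb"))["color"][180:250,135:225,::-1],None,fx=8,fy=8,interpolation=cv2.INTER_CUBIC);cv2.imwrite("pics/bar.png",c)
E
```

```text
[ 0.57229381 -0.1835118   0.29      ] 0.1569721581543531 2.8265942177420897
[ 0.57549489 -0.18240103  0.293     ] 0.156239851146623 2.8265942177420533
188 190 191.66666666666666
```

View pics/bar.png

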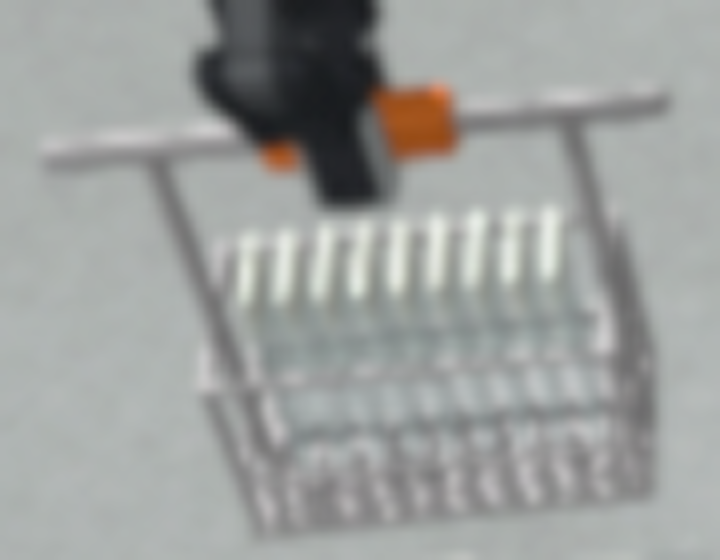

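```bash
python3 - <<'E'
from h import *
g=lambda x,y:(135+x/8-.5,180+y/8-.5)
A=onz("scene",g(42,157),.293);B=onz("scene",g(668,98),.293);print((A+B)/2,np.linalg.norm(A-B))
a=onz("scene",g(258,535),.168);b=onz("scene",g(650,492),.168);print(a,b,(a+b)/2,np.linalg.norm(a-b),np.degrees(np.arctan2(-(b-a)[0],(b-a)[1])))
E
```

```text
[ 0.57550916 -0.18341692  0.293     ] 0.15862561291900348
[ 0.60577691 -0.23588806  0.168     ] [ 0.59710886 -0.12809947  0.168     ] [ 0.60144288 -0.18199377  0.168     ] 0.10813655121433197 4.59766655556719
```

Call:
move_arm(series=[[[0.0005,-0.006,0,0,0,0,0.003],[0.0005,-0.008,0,0,0,0,0.003],[0.001,-0.008,-0.005,0,0,0,0.003],[0.0005,-0.008,-0.01,0,0,0,0.003],[0.0005,-0.006,-0.015,0,0,0,0.003],[0,0,-0.015,0,0,0,0.003],[0,0,-0.015,0,0,0,0.003],[0,0,-0.01,0,0,0,0.003],[0,0,0,0,0,0,0.003],[0,0,0,0,0,0,0.003]]])

```text
clock: 11.05
position: [0.5791, -0.22, 0.2162]
ee_rot: [-0.001, 0.684, 0.729, -0.0]
contact_force: [-0.1, -0.1, -5.2]
width: 0.0129
```

```bash
python3 - <<'E'
from h import *
from rig import manip
o=[]
for n in("scene","top"):
    d=manip.get_image(n);pickle.dump(d,open(n+"3.pkl","wb"))
    c=d["color"][:,:,::-1]; c=c[200:300,140:240] if n=="scene" else c[180:280,425:525]
    o.append(cv2.resize(c,(400,400),interpolation=cv2.INTER_CUBIC))
cv2.imwrite("pics/over2.png",np.hstack(o)); s=manip.get_state();print(s["position"],s["ee_rot"],s["contact_force"],s["moment"])
E
```

```text
[ 0.58005852 -0.22038599  0.21784336] [9.34263348e-04 6.84213422e-01 7.29281186e-01 2.69579238e-04] [-0.11337459  0.24566069 -4.38940231] [-0.06176117  0.00475859  0.00357351]
```

View pics/over2.png

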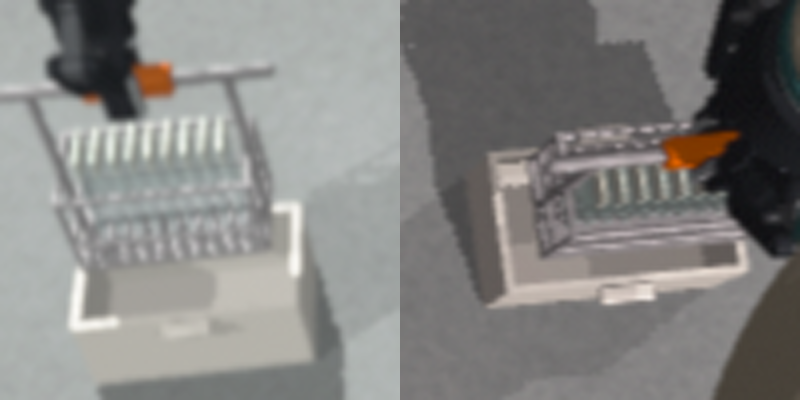

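Call:
move_arm(series=[[[0,-0.0015,-0.008,0,0,0,0.003],[0,-0.0015,-0.01,0,0,0,0.003],[0,0,-0.008,0,0,0,0.003],[0,0,-0.004,0,0,0,0.003],[0,0,0,0,0,0,0.003]]])

```text
clock: 11.57
position: [0.5783, -0.2226, 0.1851]
ee_rot: [-0.002, 0.684, 0.729, -0.0]
contact_force: [-1.0, -0.2, -5.3]
width: 0.0125
```

```bash
python3 - <<'E'
from h import *
from rig import manip
o=[]
for n in("scene","top"):
    d=manip.get_image(n)
    c=d["color"][:,:,::-1]; c=c[215:295,145:225] if n=="scene" else c[195:275,435:515]
    o.append(cv2.resize(c,(400,400),interpolation=cv2.INTER_CUBIC))
cv2.imwrite("pics/over3.png",np.hstack(o)); s=manip.get_state();print(s["position"],s["ee_rot"],s["contact_force"],s["moment"])
E
```

```text
[ 0.57931956 -0.22302341  0.18661265] [-3.05869559e-04  6.84291947e-01  7.29208088e-01 -5.37014311e-05] [ 0.62242793  0.11287189 -4.57655406] [-0.02096782 -0.01749336  0.04134171]
```

View pics/over3.png

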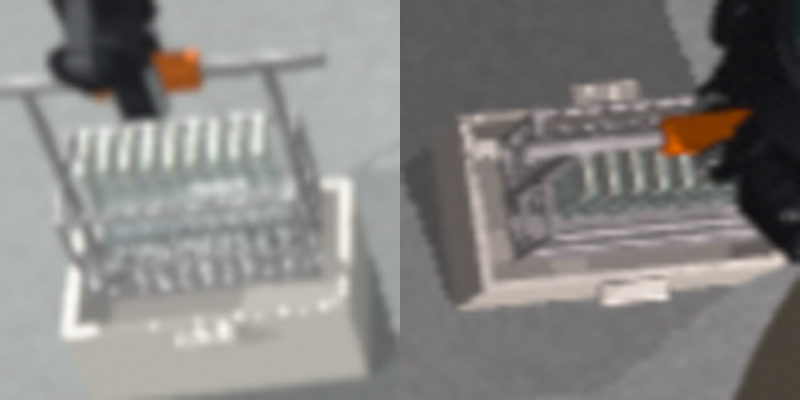

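The rack is centred over the opening, with frame bottom corners at crop (88,290) and (318,272) inside the rim. Going down.

Call:
move_arm(series=[[[0,0,-0.006,0,0,0,0.003],[0,0,-0.006,0,0,0,0.003],[0,0,-0.006,0,0,0,0.003],[0,0,0,0,0,0,0.003]]])

```text
clock: 12.0
position: [0.5784, -0.2225, 0.1673]
ee_rot: [-0.002, 0.684, 0.729, -0.0]
contact_force: [-1.0, -0.2, -5.1]
width: 0.0126
```

Call:
move_arm(series=[[[0,0,-0.007,0,0,0,0.003],[0,0,-0.007,0,0,0,0.003],[0,0,-0.007,0,0,0,0.003],[0,0,-0.006,0,0,0,0.003],[0,0,-0.004,0,0,0,0.003],[0,0,0,0,0,0,0.003]]])

```text
clock: 12.5
position: [0.5787, -0.2227, 0.1366]
ee_rot: [-0.001, 0.684, 0.729, -0.0]
contact_force: [-0.4, 1.2, -5.7]
width: 0.0126
```

Free so far, about 14 mm to go. Now gently.

Call:
move_arm(series=[[[0,0,-0.003,0,0,0,0.003],[0,0,-0.003,0,0,0,0.003],[0,0,-0.002,0,0,0,0.003],[0,0,-0.001,0,0,0,0.003],[0,0,-0.001,0,0,0,0.003],[0,0,0,0,0,0,0.003]]])

```text
clock: 13.0
position: [0.5794, -0.223, 0.1279]
ee_rot: [-0.0, 0.684, 0.729, 0.0]
contact_force: [-1.0, 0.2, -5.2]
width: 0.0126
```

Call:
move_arm(series=[[[0,0,-0.001,0,0,0,0.003],[0,0,-0.001,0,0,0,0.003],[0,0,0,0,0,0,0.003]]])

```text
clock: 13.25
position: [0.5793, -0.223, 0.1259]
ee_rot: [-0.0, 0.684, 0.729, 0.0]
contact_force: [0.3, -0.1, -5.2]
width: 0.0128
```

Call:
move_arm(series=[[[0,0,-0.0008,0,0,0,0.003],[0,0,-0.0008,0,0,0,0.003],[0,0,0,0,0,0,0.003]]])

```text
clock: 13.5
position: [0.5793, -0.223, 0.1243]
ee_rot: [-0.0, 0.684, 0.729, -0.0]
contact_force: [0.7, 0.8, -4.5]
width: 0.0127
```

Call:
move_arm(series=[[[0,0,-0.0008,0,0,0,0.003],[0,0,-0.0008,0,0,0,0.003],[0,0,0,0,0,0,0.003]]])

```text
clock: 13.75
position: [0.5796, -0.2231, 0.1229]
ee_rot: [0.0, 0.684, 0.729, 0.0]
contact_force: [-0.3, -0.7, -4.8]
width: 0.0127
```

Call:
move_arm(series=[[[0,0,-0.0008,0,0,0,0.003],[0,0,-0.0008,0,0,0,0.003],[0,0,0,0,0,0,0.003]]])

```text
clock: 14.0
position: [0.5797, -0.2232, 0.1228]
ee_rot: [0.001, 0.684, 0.729, 0.0]
contact_force: [-2.5, 2.2, 4.8]
width: 0.0128
```

Landed at the expected height, with the force changing from -5 to +5 N. I'll ease the grip, then look.

Call:
move_arm(series=[[[0,0,0.0003,0,0,0,0.003],[0,0,0,0,0,0,0.003],[0,0,0,0,0,0,0.003]]], newtons=20)

```text
clock: 14.25
position: [0.5797, -0.2232, 0.1228]
ee_rot: [0.001, 0.684, 0.729, 0.0]
contact_force: [-2.5, 1.0, 6.1]
width: 0.0127
```

```bash
python3 - <<'E'
from h import *
from rig import manip
o=[]
for n in("scene","top"):
    d=manip.get_image(n)
    c=d["color"][:,:,::-1]; c=c[215:305,145:235] if n=="scene" else c[195:285,435:525]
    o.append(cv2.resize(c,(400,400),interpolation=cv2.INTER_CUBIC))
cv2.imwrite("pics/down.png",np.hstack(o)); s=manip.get_state();print(s["position"],s["contact_force"],s["moment"])
E
```

```text
[ 0.57971609 -0.22317939  0.1228402 ] [-2.00873197  0.84879334  7.20923685] [2.55444701e-01 3.71507885e-01 1.71637457e-04]
```

View pics/down.png

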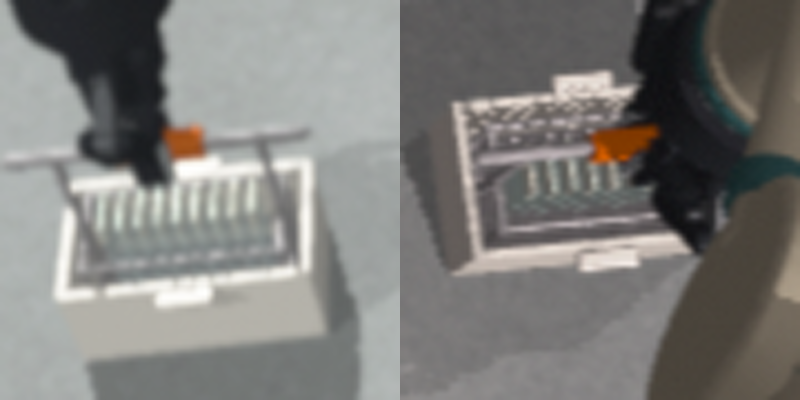

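The rack is inside the dish with its frame below the rim, bar from (5,160) to (310,132) in the crop. Now I'll open, retreat straight up and look.

Call:
move_arm(series=[[[0,0,0,0,0,0,0.014],[0,0,0,0,0,0,0.018],[0,0,0,0,0,0,0.025],[0,0,0,0,0,0,0.04],[0,0,0,0,0,0,0.055],[0,0,0,0,0,0,0.055],[0,0,0,0,0,0,0.055]]])

```text
clock: 14.93
position: [0.5794, -0.2231, 0.1213]
ee_rot: [-0.0, 0.684, 0.729, -0.0]
contact_force: [0.2, -0.1, -0.5]
width: 0.0552
```

```bash
python3 - <<'E'
from h import *
from rig import manip
o=[]
for n in("scene","top"):
    d=manip.get_image(n)
    c=d["color"][:,:,::-1]; c=c[215:305,145:235] if n=="scene" else c[195:285,435:525]
    o.append(cv2.resize(c,(400,400),interpolation=cv2.INTER_CUBIC))
cv2.imwrite("pics/open.png",np.hstack(o)); s=manip.get_state();print(s["position"],s["contact_force"],s["moment"],s["width"])
E
```

```text
[ 0.57941181 -0.22309974  0.12138816] [-0.45145567  0.84619361 -0.2604331 ] [0.01788739 0.00409428 0.02486098] 0.05513710067851065
```

View pics/open.png

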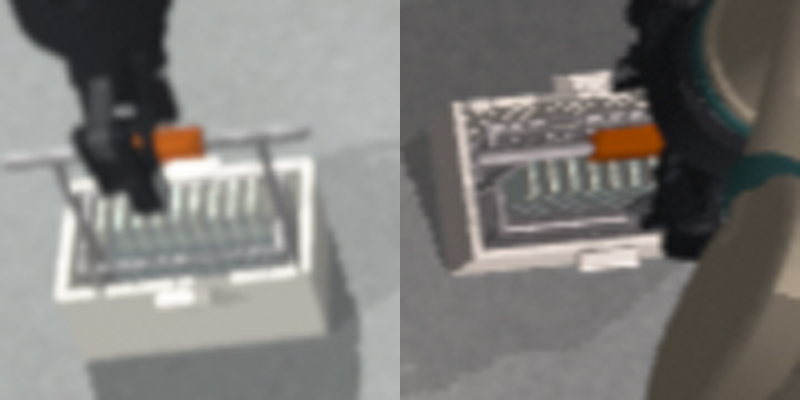

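Both fingers are clear, the rack did not move and the force is about zero. Raising the arm.

Call:
move_arm(series=[[[0,0,0.004,0,0,0,0.06],[0,0,0.008,0,0,0,0.06],[0,0,0.015,0,0,0,0.06],[0,0,0.02,0,0,0,0.06],[0,0,0.025,0,0,0,0.06],[0,0,0.025,0,0,0,0.06],[0,0,0.025,0,0,0,0.06],[0,0,0.025,0,0,0,0.06],[-0.03,0,0.01,0,0,0,0.06],[-0.03,0,0,0,0,0,0.06],[-0.03,0,0,0,0,0,0.06],[-0.03,0,0,0,0,0,0.06],[-0.03,0,0,0,0,0,0.06],[0,0,0,0,0,0,0.06],[0,0,0,0,0,0,0.06]]])

```text
clock: 16.28
position: [0.4285, -0.223, 0.2799]
ee_rot: [0.001, 0.685, 0.729, 0.0]
contact_force: [0.7, -0.5, 0.2]
width: 0.0597
```

```bash
python3 - <<'E'
from h import *
from rig import manip
d=manip.get_image("scene")["color"];cv2.imwrite("pics/fin_scene.png",d[:,:,::-1])
t=manip.get_image("top")["color"]
cv2.imwrite("pics/fin_crop.png",np.hstack([cv2.resize(d[225:305,150:230,::-1],(400,400),interpolation=cv2.INTER_CUBIC),cv2.resize(t[190:280,425:515,::-1],(400,400),interpolation=cv2.INTER_CUBIC)]))
s=manip.get_state();print(s["position"],s["contact_force"],s["clock"])
E
```

```text
[ 0.43029189 -0.22340906  0.2794278 ] [ 0.6018519  -0.28929133  0.39706019] 16.3833
```

View pics/fin_scene.png

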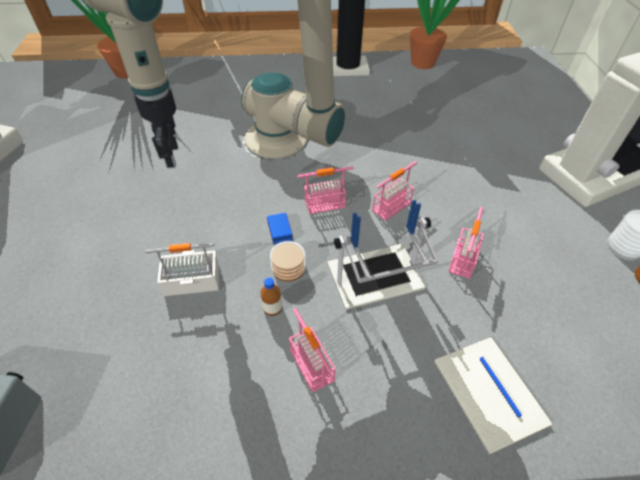

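View pics/fin_crop.png

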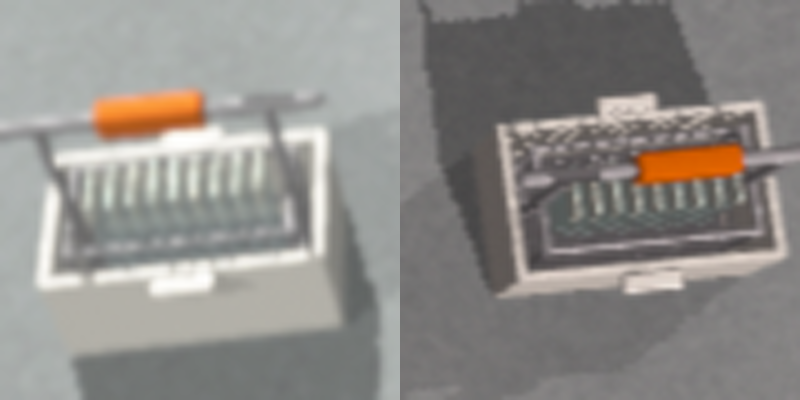

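The rack stands upright in the dish with its grip at scene (180,247), and the hooks are empty and unbent. The bottle, petri stack, box and pink racks are where they were. Handing in.

```bash
python3 -c "
from rig import manip
print(manip.sign_off())"
```

```text
the job is handed in; nothing more can be done
None
```

The grey rack is standing upright in the white dish, released, and the job is handed in at 16.4 s of the 72 s allowed. `sign_off()` reports no verdict.

- **Lift:** I took the rack by its orange grip. The two views showed almost no hook lean, about 0 ± 0.03 rad. I raised it in 3–4 mm steps. The largest side load was about 4 N just off the seat, and 2.5 mm of sideways shift removed it. From there the sideways force stayed at about 1 N or less until the bar was past the tips.
- **Placing:** I drew it out along the stand's -x, carried it to the dish and lowered it until the vertical force changed by about 10 N. Then I eased the grip, opened and backed off.
- **Last checks:** The final pictures show the rack upright inside the rim and the hooks looking unbent. By eye, the bottle, petri stack, slide box and pink racks are where they were. The force on the tool is near zero and the arm is clear of everything.
- **Disagreements:** In the first close view before grasping, the fingers appeared about 3 mm to +y of where the reported pose put them. After I shifted for that, the grip ended about 4 mm off the bar's centre. I allowed for the 4 mm when placing, and no other check failed.

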